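# Hold a module in the test box slot

## Robot

A 6-joint arm with a two-finger parallel gripper is mounted at the origin on the work surface. World frame = base frame: x ahead of the robot, y to its left, z up, the work surface at z = 0. Lengths are in m, angles in rad, forces in N, time in s.
With the tool pointing down it reaches from about 0.35 to 0.775 m from the base axis. Payload 5.5 kg.
Tool frame: the origin (TCP) lies midway between the tips of the shut fingers; the grasp point (between the pads) lies 19 mm behind it; z points along the fingers, y is the line along which they close (so a half turn about z gives the same grasp; the last joint's range is limited). The gripper opens to 85 mm and grips with 20 to 120 N. Pads are 22 mm wide; open, the fingers measure 114 mm over their backs; the gripper's body (76 mm by 85 mm) begins 54 mm behind the grasp point. The pads swing forward as they close: fully open they stand 13 mm farther back than shut.
Start: joints at [-0.14, 0.313, 0.046, 1.304, 0, 1.431], TCP at [0.575, -0, 0.231] pointing down, gripper open.
Joint ranges: [-2.76, 2.76], [-0.86, 1.69], [-1.03, 1.26], [-2.2, 2.34], [-1.47, 1.5], [-3.14, 3.14]. Speed limits (rad/s): [2.57, 2.57, 3.14, 3.14, 3.14, 3.14].

## Interface

Orientations are given as a unit quaternion [w, x, y, z].
In Python, from workcell import env gives the robot as it stands. The module is installed in compiled form; this text tells all that it offers.
- The arm moves only by the tool servo_tool, never from a script. Its argument "increments" is a list of rows, each an object of numbers: "grip": the closure, from 0 (fully open) to 1 (shut); "x", "y", "z": the shift along the tool's x, y, z in mm; "roll": the turn about the tool's z in degrees. In form: [{"grip": .., "x": .., "y": .., "z": .., "roll": ..}, ...]. A call has 1 to 5 rows; each row shifts and turns the commanded pose from where the row before left it, along the tool's axes as they then stand; what a row does not reach is not made up. A row lasts 1/12 s, in which the tool goes at most 41.7 mm and 7.16 degrees, less where a joint would pass 70% of its speed; a pose out of reach is approached as far as the arm can. A call is refused whole if a number of a shift passes 41.7 or a number of a turn 7.16, either way. A call with a gripper value outside its range is refused whole. The fingers move at their own pace and stop on an object; "grip_force" is the grip in N (left out, the last holds). Time passes only in rows, so rows that do not move let the fingers close. It gives the time, the measured TCP pose, the force, the opening and the grip force at its end, in the units of the state.
- env.get_state(): the state, without advancing time (a new reading comes with each control period).
- env.read_camera(name): name is "scene" or "side" or "wrist"; returns the picture (384x512x3 uint8, red, green, blue); there is no depth.
- env.get_calibration(name): a dict with "vertical_fov" (degrees; the focal length in pixels is half the picture's height over the tangent of half this angle, whatever the lens; pixels are square), "cx", "cy" (the principal point, pixels), "rvec" (rotation vector, rad) and "tvec" (3), from world to camera coordinates, as OpenCV has them; the wrist camera has in their place "tool_from_camera" (4x4, takes a point from camera to tool coordinates, whose origin is the TCP and whose axes are the flange's). Camera axes: x right, y down, z forward; pixel columns grow to the right and rows downward; lengths in m; the calibration is good to about 2 mm. A picture is of the moment at which its call begins: read the wrist's pose just before it. get_calibration takes no time and is no camera call.
- env.hand_in(): hands the job in; it is judged then, once.
The state is a dict: "clock": time; "joint_pos": joint angles; "qvel": joint speeds; "tau": joint torques, N m; "tcp_pos": TCP position; "orientation": TCP orientation; "wrist_force": force on the tool from outside, world axes, zero at the start; "ft_torque": the same for the moment, N m; "finger_gap": finger opening in m; "grip_force": force on a finger pad.
Only numpy, scipy, OpenCV 4.12 (cv2) and the standard library are available. Lean on these libraries where they do the work, as an engineer would, in place of code of your own. Each camera call takes 0.05 s, during which the arm holds its last target. There are 200 camera calls.

## Task

Take the loose cover off the slot of the grey test box by its rib and lay it, flat and lengthwise, along the middle of the narrow raised rest, without dropping it. Then take the circuit module out of its holder, pass it foot first and upright through the slot, and hold it still about 45 mm deep, hanging from the gripper without being pressed against the slot's edges; the job finishes with the gripper still holding the module there. Leave the solder spool, the screwdriver and the plastic case where they are.

Things in the scene. Friction and masses are not known exactly. Their poses are not given: they have to be found in the camera images.
- tester: Shielded test box, fixed to the bench: hollow grey box 160 (x) x 180 (y) x 120 mm high with an aluminium top panel 12 mm thick. Origin: centre of its underside, on the bench; z up. A slot goes straight through the middle of the top panel, 12 mm wide along the box's x and 47 mm long along its y, mouth edges chamfered 2 mm; below the panel the inside is empty down to its floor, 114 mm below the panel's top face. At the start the cover lies over the slot.
- slot (a point): Centre of the slot at the level of the panel's top face (120 mm above the bench). x across the slot (12 mm), y along it (47 mm), z up.
- cover: Loose slot cover, 0.15 kg: steel plate 40 (x) x 84 (y) x 6 mm with a black upright rib 12 (x) x 50 (y) mm standing on its middle, rib top 40 mm above the underside. Origin: centre of its flat underside; y along plate and rib, z up. Grip the rib across its 12 mm, from above. At the start it lies on the test box over the slot, a few mm off centre and turned a little.
- rest: Narrow raised rest, fixed to the bench: rail of T section with a bare metal top, on a dark web, on a base plate 90 (x) x 110 (y) x 8 mm. Its flat top is 24 mm wide (x) and 100 mm long (y), 90 mm above the bench. Origin: centre of its underside, on the bench; y along the rail. It and the holder stand either side of the test box, which on which side varies.
- rest_top (a point): Centre of the rest's flat top face, 90 mm above the bench; x across the rail, y along it, z up.
- holder: Black plastic block 60 (x) x 90 (y) x 35 mm high, fixed to the bench, with a pocket 14 (x) x 48 (y) mm and 30 mm deep in its middle in which the module stands. Origin: centre of its underside, on the bench.
- module: Circuit module, rigid flat slab 10 (x) x 44 (y) x 110 mm tall, grey with green board faces, about 0.12 kg. Origin: centre of its foot (lower end); y along its width, z towards its ribbed top end. It starts upright in the holder's pocket, foot 5 mm above the bench; 80 mm of it stands clear above the holder. Both ways round are equal. Grip its top 25 mm across the 10 mm, from above.
- spool: Bystander: aluminium-coloured solder spool, 48 mm diameter, 46 mm high, standing upright. Origin: centre of its underside.
- screwdriver: Bystander: screwdriver 180 mm long lying on the bench. Origin near its middle at bench level.
- case: Bystander: pale frosted plastic case 70 x 110 x 22 mm lying on the bench. Origin: centre of its underside.
Not all that is in view belongs to the job. Of the things shaped like the module, the grey one is meant.

How it is judged:
On the way:
1. the cover lies released on the narrow rest (x of cover in the frame of rest_top between -0.011 and 0.011 m and y of cover in the frame of rest_top between -0.03 and 0.03 m and z of cover in the frame of rest_top between -0.004 and 0.005 m and angle between cover's own z axis and vertical below 0.08 rad and angle between the y axis of cover and the y axis of rest_top, either way round below 0.35 rad and linear speed of cover below 0.02 m/s and contact force between the fingers and cover below 0.05 N and contact force between cover and rest above 0.3 N), for 0.2 s.
At the end, for the whole second after the job is handed in: Cover released flat on the rail, lengthwise within 0.35 rad, centre within 11 mm of its centreline and 30 mm along. Module gripped, still, upright within 0.1 rad, foot 25-65 mm below the panel top, within 6 mm and 0.12 rad of the slot, pressing on the box under 10 N (all of step 1 and z of module in the frame of slot between -0.065 and -0.025 m and horizontal distance between module and slot below 0.006 m and angle between the y axis of module and the y axis of slot, either way round below 0.12 rad and angle between module's own z axis and vertical below 0.1 rad and contact force between the fingers and module above 1 N and contact force between module and tester below 10 N and linear speed of module below 0.02 m/s); the arm keeps its last pose, push and grip.
It fails at once if the cover is dropped off its supports (height (world z) of cover below 0.07 m).
It fails at once if the module is let fall inside the box or onto the bench (horizontal distance between module and holder above 0.05 m and height (world z) of module below 0.04 m).
It fails at once if the spool is disturbed (distance of spool from where it was at the start of the episode above 0.03 m).
It fails at once if the screwdriver is disturbed (distance of screwdriver from where it was at the start of the episode above 0.03 m).
It fails at once if the case is disturbed (distance of case from where it was at the start of the episode above 0.03 m).
It also fails if it takes over 64 s, if anything falls off the work surface, if the arm or the gripper's body presses on something with over 40 N, if the wrist force passes 120 N, or if a joint passes its speed limit or range.

## Working session

There is one attempt and no reset: what is moved stays moved. The work goes in short steps, Python scripts to look and compute and a tool call to move; the robot and the scene stay as the last step left them, time stands still between calls to the robot, and variables do not carry over. Pictures are saved under pics/ and viewed, at most 10 in all, crops included, and the job is handed in when it is done.

Besides the shell and the picture viewer there is one more tool, called after ">>>" by a JSON object that holds its "fn" and its "kwargs". servo_tool: Moves the arm, as the interface text tells. Its arguments: {"type":"object","properties":{"increments":{"type":"array"},"grip_force":{"type":"number"}},"required":["increments"]}

```bash
mkdir -p pics
cat > h.py <<'E'
import numpy as np, cv2
from workcell import env
from scipy.spatial.transform import Rotation as R
def cam(n):
    c=env.get_calibration(n); f=192/np.tan(np.radians(c["vertical_fov"]/2))
    K=np.array([[f,0,c["cx"]],[0,f,c["cy"]],[0,0,1]])
    if n=="wrist":
        s=env.get_state(); T=np.eye(4); q=s["orientation"]
        T[:3,:3]=R.from_quat([q[1],q[2],q[3],q[0]]).as_matrix(); T[:3,3]=s["tcp_pos"]
        W=T@np.array(c["tool_from_camera"])
    else:
        W=np.eye(4); Rm=cv2.Rodrigues(np.array(c["rvec"],float))[0]
        W[:3,:3]=Rm.T; W[:3,3]=-Rm.T@np.array(c["tvec"]).ravel()
    return K,W
def ray(K,W,p,z):
    p=np.atleast_2d(p).astype(float); d=np.c_[(p-[K[0,2],K[1,2]])/K[0,0],np.ones(len(p))]@W[:3,:3].T
    o=W[:3,3]; return o+d*((z-o[2])/d[:,2])[:,None]
def proj(K,W,P):
    q=(np.atleast_2d(P)-W[:3,3])@W[:3,:3]; return q[:,:2]/q[:,2:]*K[0,0]+[K[0,2],K[1,2]]
def snap(n,name):
    K,W=cam(n); im=np.array(env.read_camera(n)); cv2.imwrite(f"pics/{name}.png",im[:,:,::-1]); np.savez(f"pics/{name}.npz",im=im,K=K,W=W); return im,K,W
E
python3 - <<'E'
from h import *
for n in("scene","side","wrist"):
    im,K,W=snap(n,n+"0"); print(n,K[0],K[1],W.round(4).tolist(),env.get_calibration(n).keys())
a=np.hstack([cv2.imread(f"pics/{n}0.png") for n in("scene","side")]);b=cv2.imread("pics/wrist0.png")
c=np.zeros((768,1024,3),np.uint8);c[:384]=a;c[384:,:512]=b
cv2.imwrite("pics/all0.png",cv2.resize(c,(800,600)))
print(env.get_state())
E
```

```text
scene [384.08406884   0.         258.09504325] [  0.         384.08406884 193.17605484] [[0.8347, 0.3093, -0.4556, 1.063], [0.5505, -0.4864, 0.6785, -0.773], [-0.0118, -0.8172, -0.5763, 0.7206], [0.0, 0.0, 0.0, 1.0]] dict_keys(['vertical_fov', 'cx', 'cy', 'rvec', 'tvec'])
side [370.329581     0.         258.28633659] [  0.         370.329581   188.81175507] [[-0.99, -0.0995, 0.0996, 0.4754], [-0.14, 0.6199, -0.7721, 0.6787], [0.0151, -0.7783, -0.6277, 0.666], [0.0, 0.0, 0.0, 1.0]] dict_keys(['vertical_fov', 'cx', 'cy', 'rvec', 'tvec'])
wrist [279.99162024   0.         251.99951263] [  0.         279.99162024 187.82284634] [[1.0, 0.0019, -0.0009, 0.5747], [0.0015, -0.9588, -0.284, 0.0726], [-0.0014, 0.284, -0.9588, 0.3728], [0.0, 0.0, 0.0, 1.0]] dict_keys(['vertical_fov', 'cx', 'cy', 'tool_from_camera'])
{'clock': 0.15, 'joint_pos': array([-1.39610058e-01,  3.13860127e-01,  4.52050693e-02,  1.30359679e+00,
        7.68248915e-06,  1.43120642e+00]), 'qvel': array([-0.00232266, -0.00237733,  0.00352557,  0.0005934 ,  0.00124234,
       -0.00154577]), 'tau': array([ 1.76330479e-03, -4.81067133e+01,  2.98815805e+01,  1.39078675e-02,
       -1.10673584e-04, -5.56924022e-05]), 'tcp_pos': array([5.74602052e-01, 4.28384145e-05, 2.30581113e-01]), 'orientation': array([-5.83514184e-04,  7.07113719e-01,  7.07099468e-01, -4.34923736e-04]), 'wrist_force': array([ 0.15435773,  0.31997492, -0.66680175]), 'ft_torque': array([0.00204086, 0.00026531, 0.05055443]), 'grip_force': 0.0, 'finger_gap': 0.08566784672718124}
```

View pics/all0.png

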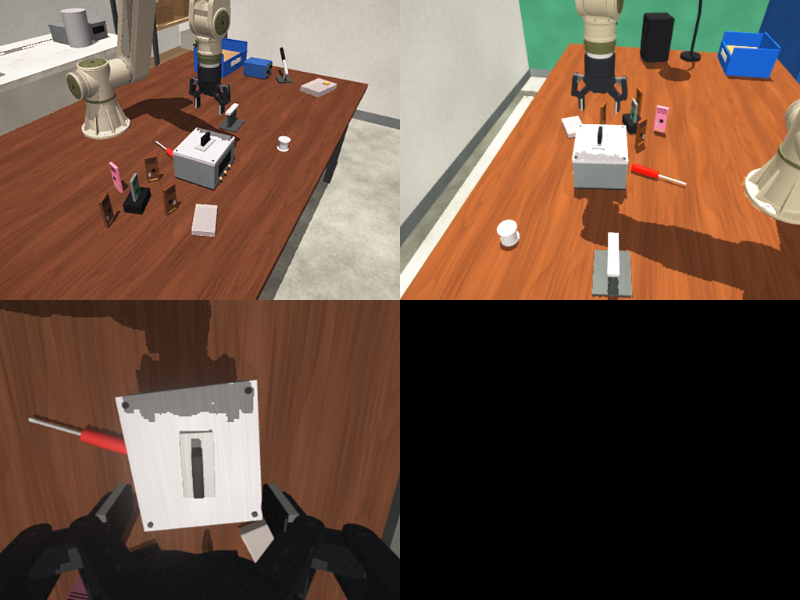

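The wrist view shows the box with the cover (rib at about (250,600) in full-res wrist pixels). The rest is on the +y side, and the holder with the grey-green module is on the −y side among brown and pink decoys. Next I'll take enlarged crops.

Run:
```python
from h import *
w=cv2.imread("pics/wrist0.png");s=cv2.imread("pics/side0.png");c=cv2.imread("pics/scene0.png")
out=np.zeros((600,800,3),np.uint8)
out[:300,:400]=cv2.resize(w[95:305,130:410],(400,300),interpolation=cv2.INTER_CUBIC)
out[:300,400:]=cv2.resize(s[285:384,220:352],(400,300),interpolation=cv2.INTER_CUBIC)
out[300:,:400]=cv2.resize(c[195:300,110:250],(400,300),interpolation=cv2.INTER_CUBIC)
out[300:,400:]=cv2.resize(s[100:205,240:380],(400,300),interpolation=cv2.INTER_CUBIC)
cv2.imwrite("pics/crop0.png",out)
```

```text
(no output)
```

View pics/crop0.png

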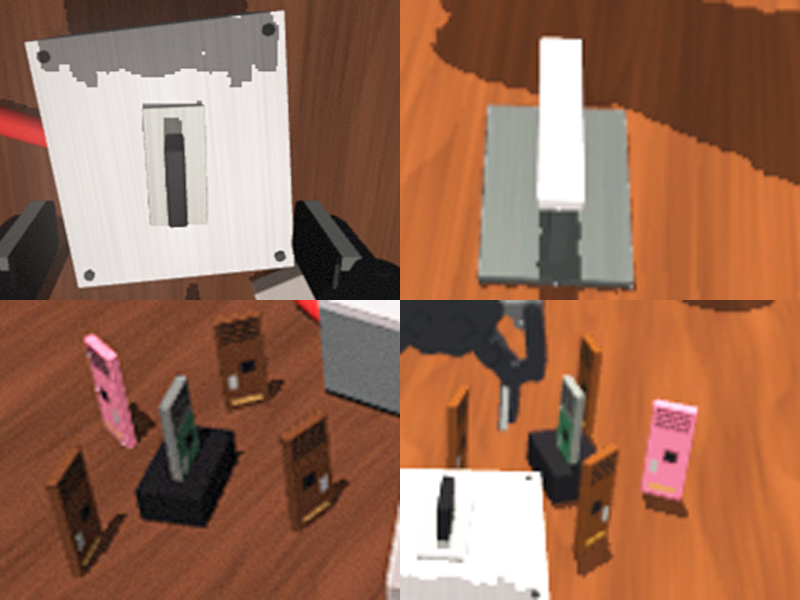

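Run:
```python
from h import *
def L(n): d=np.load(f"pics/{n}0.npz"); return d["im"],d["K"],d["W"]
im,K,W=L("wrist"); g=cv2.cvtColor(im,cv2.COLOR_RGB2GRAY)
P=[]
for p in [(43,57),(268,30),(279,256),(89,275)]:
    x,y=np.array(p)/1.4286+[130,95]; x0,y0=int(round(x)),int(round(y))
    w=g[y0-6:y0+7,x0-6:x0+7].astype(float); m=np.clip(np.median(w)*.75-w,0,None)
    yy,xx=np.mgrid[y0-6:y0+7,x0-6:x0+7]; P.append([(m*xx).sum()/m.sum(),(m*yy).sum()/m.sum()])
q=ray(K,W,P,.12); print("screws",np.round(P,1).tolist(),q.round(4).tolist()); c=q.mean(0)
ux=(q[1]-q[0]+q[2]-q[3]); uy=(q[0]-q[3]+q[1]-q[2]); print("tester c",c,"yaw x",np.degrees(np.arctan2(ux[1],ux[0])),"y",np.degrees(np.arctan2(-uy[0],uy[1])),np.linalg.norm(q-np.roll(q,1,0),axis=1))
rib=np.array([(166,135),(185,135),(187,226),(169,226)])/1.4286+[130,95]
print("rib z.16",ray(K,W,rib,.16).round(4).tolist())
pl=np.array([(143,104),(203,102),(208,223),(150,226)])/1.4286+[130,95]
a=ray(K,W,pl,.126);print("plate",a.round(4).tolist(),a.mean(0))
im,K,W=L("side")
r=np.array([(540,38),(582,39),(584,206),(538,205)],float);r=(r-[400,0])/3.0303+[220,285]
a=ray(K,W,r,.09);print("rail",a.round(4).tolist(),a.mean(0))
b=(np.array([(488,107),(627,111),(634,285),(480,280)],float)-[400,0])/3.0303+[220,285]
a=ray(K,W,b,.008);print("base",a.round(4).tolist(),a.mean(0))
m=(np.array([(563,377),(577,377),(583,387),(569,388)],float)-[400,300])/2.857+[240,100]
print("mod side",ray(K,W,m,.115).round(4).tolist())
im,K,W=L("scene")
m=(np.array([(183,377),(189,381),(170,411),(163,410)],float)-[0,300])/2.857+[110,195]
print("mod scene",ray(K,W,m,.115).round(4).tolist())
m=(np.array([(186,428),(236,434),(208,524),(139,516)],float)-[0,300])/2.857+[110,195]
print("holder scene z.035",ray(K,W,m[:2],.035).round(4).tolist(),ray(K,W,m[2:],.0).round(4).tolist())
```

```text
screws [[160.3, 134.3], [317.6, 115.3], [325.5, 273.8], [192.1, 287.2]] [[0.4926, 0.0473, 0.12], [0.6317, 0.064, 0.12], [0.6507, -0.0949, 0.12], [0.5115, -0.1115, 0.12]]
tester c [ 0.5716294  -0.02378313  0.12      ] yaw x 6.810714904801468 y 6.822237025034019 [0.1599971  0.14004382 0.1600156  0.14017486]
rib z.16 [[0.5699, 0.0082, 0.16], [0.5804, 0.0082, 0.16], [0.5821, -0.0485, 0.16], [0.5714, -0.0485, 0.16]]
plate [[0.5547, 0.0183, 0.126], [0.5925, 0.0197, 0.126], [0.5978, -0.0654, 0.126], [0.5577, -0.0679, 0.126]] [ 0.57567365 -0.02383732  0.126     ]
rail [[0.5085, 0.2796, 0.09], [0.4835, 0.2765, 0.09], [0.4727, 0.3789, 0.09], [0.4968, 0.382, 0.09]] [0.49034913 0.32925212 0.09      ]
base [[0.5401, 0.2797, 0.008], [0.4506, 0.2691, 0.008], [0.4397, 0.3783, 0.008], [0.5272, 0.3885, 0.008]] [0.48938364 0.32889274 0.008     ]
mod side [[0.4893, -0.3101, 0.115], [0.4747, -0.3126, 0.115], [0.4676, -0.2927, 0.115], [0.4818, -0.2882, 0.115]]
mod scene [[0.4763, -0.2755, 0.115], [0.4845, -0.2767, 0.115], [0.4984, -0.3143, 0.115], [0.4925, -0.3165, 0.115]]
holder scene z.035 [[0.4533, -0.2631, 0.035], [0.498, -0.2442, 0.035]] [[0.5263, -0.3192, 0.0], [0.4679, -0.3454, 0.0]]
```

The box is at (0.572, −0.024) with yaw 6.8° (the screw spacing comes out at 160×140 mm). The rail is at (0.490, 0.329) with yaw 6.3°, and the rib is at (0.576, −0.024) with yaw about 2.3°. I'll go for the cover.

>>> {"fn": "servo_tool", "kwargs": {"increments": [{"grip": 0.3, "x": -24, "y": 1.4, "z": 10, "roll": -2.3}, {"grip": 0.5, "x": 0, "y": 0, "z": 30, "roll": 0}, {"grip": 0.5, "x": 0, "y": 0, "z": 30, "roll": 0}, {"grip": 0.5, "x": 0, "y": 0, "z": 20, "roll": 0}, {"grip": 0.5, "x": 0, "y": 0, "z": 9, "roll": 0}], "grip_force": 50}}

```text
clock: 0.57
tcp_pos: [0.5741, -0.0238, 0.1287]
orientation: [-0.002, 0.693, 0.721, -0.002]
wrist_force: [-0.5, 0.4, 0.0]
finger_gap: 0.0426
grip_force: 0.0
```

>>> {"fn": "servo_tool", "kwargs": {"increments": [{"grip": 0.5, "x": 0, "y": 0, "z": 0, "roll": 0}, {"grip": 1, "x": 0, "y": 0, "z": 0, "roll": 0}, {"grip": 1, "x": 0, "y": 0, "z": 0, "roll": 0}, {"grip": 1, "x": 0, "y": 0, "z": 0, "roll": 0}, {"grip": 1, "x": 0, "y": 0, "z": 0, "roll": 0}]}}

```text
clock: 0.98
tcp_pos: [0.5778, -0.0242, 0.1342]
orientation: [0.002, 0.693, 0.721, 0.001]
wrist_force: [0.3, 0.3, 3.8]
finger_gap: 0.0114
grip_force: 49.9
```

>>> {"fn": "servo_tool", "kwargs": {"increments": [{"grip": 1, "x": 0, "y": 0, "z": -5, "roll": 0}, {"grip": 1, "x": 0, "y": 0, "z": -10, "roll": 0}, {"grip": 1, "x": 0, "y": 0, "z": -15, "roll": 0}, {"grip": 1, "x": 0, "y": 0, "z": -20, "roll": 0}, {"grip": 1, "x": 0, "y": 0, "z": -10, "roll": 0}]}}

```text
clock: 1.4
tcp_pos: [0.5772, -0.0241, 0.1952]
orientation: [0.001, 0.693, 0.721, 0.001]
wrist_force: [0.6, -1.3, -1.1]
finger_gap: 0.011
grip_force: 49.2
```

Run:
```python
from h import *
s=env.get_state(); print({k:np.round(s[k],4).tolist() for k in("clock","joint_pos","tcp_pos","orientation","wrist_force","finger_gap","grip_force")})
snap("wrist","w1"); snap("side","s1")
out=np.zeros((384,800,3),np.uint8)
out[:,:400]=cv2.imread("pics/w1.png")[:,50:450]; out[:,400:]=cv2.resize(cv2.imread("pics/s1.png")[100:250,180:336],(400,384),interpolation=cv2.INTER_CUBIC)
cv2.imwrite("pics/v1.png",out)
```

```text
{'clock': 1.4, 'joint_pos': [-0.1807, 0.3282, -0.0216, 1.2181, -0.0, 1.3499], 'tcp_pos': [0.5772, -0.0241, 0.1952], 'orientation': [0.0012, 0.6928, 0.7212, 0.0008], 'wrist_force': [0.5926, -1.3392, -1.1176], 'finger_gap': 0.011, 'grip_force': 49.1991}
```

View pics/v1.png

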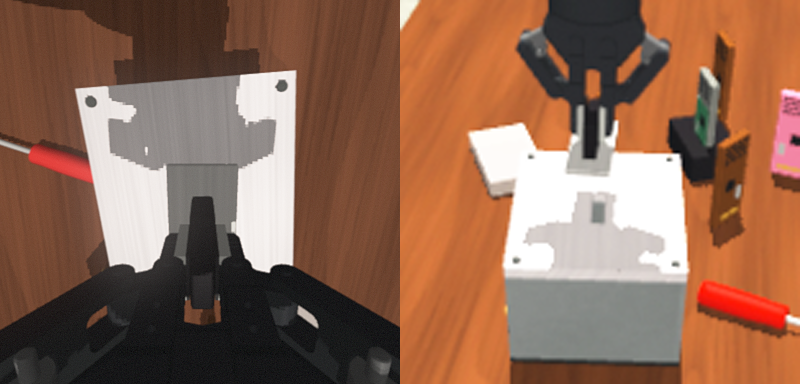

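The cover is held level. I'll work out where it sits in the gripper from its plate edge: full-image corners at (217,164) and (288,164).

Run:
```python
from h import *
d=np.load("pics/w1.npz");K,W=d["K"],d["W"]
a=ray(K,W,[(217,164),(288,164),(283,232)],.187);print(a.round(4).tolist(),"angle",np.degrees(np.arctan2(a[1,1]-a[0,1],a[1,0]-a[0,0])))
print("rib top N",ray(K,W,[(243,198),(263,198)],.221).round(4).tolist())
g=d["im"].mean(2); print(g[155:175,230:285:18].astype(int).tolist())
```

```text
[[0.5564, 0.0166, 0.187], [0.5952, 0.0182, 0.187], [0.5955, -0.0225, 0.187]] angle 2.352747107586041
rib top N [[0.5719, 0.0091, 0.221], [0.5806, 0.0095, 0.221]]
[[141, 137, 138, 140], [137, 138, 135, 141], [136, 139, 138, 143], [139, 138, 138, 140], [139, 134, 136, 144], [142, 136, 141, 142], [141, 140, 137, 141], [141, 138, 141, 141], [123, 120, 121, 122], [97, 96, 95, 96], [108, 101, 98, 99], [116, 115, 111, 113], [121, 117, 117, 116], [121, 119, 115, 117], [121, 117, 116, 118], [120, 116, 116, 120], [120, 118, 115, 120], [122, 116, 116, 116], [119, 117, 117, 118], [121, 117, 114, 115]]
```

>>> {"fn": "servo_tool", "kwargs": {"increments": [{"grip": 1, "x": 0, "y": 0, "z": 0, "roll": -4}, {"grip": 1, "x": 15, "y": -2, "z": 0, "roll": 0}, {"grip": 1, "x": 25, "y": -3.3, "z": 0, "roll": 0}, {"grip": 1, "x": 30, "y": -4, "z": 0, "roll": 0}, {"grip": 1, "x": 30, "y": -4, "z": 0, "roll": 0}]}}

```text
clock: 1.92
tcp_pos: [0.5511, 0.0751, 0.1912]
orientation: [-0.001, 0.668, 0.744, -0.0]
wrist_force: [-0.3, -0.5, -1.3]
finger_gap: 0.011
grip_force: 49.2
```

>>> {"fn": "servo_tool", "kwargs": {"increments": [{"grip": 1, "x": 30, "y": -4, "z": 0, "roll": 0}, {"grip": 1, "x": 30, "y": -4, "z": 0, "roll": 0}, {"grip": 1, "x": 30, "y": -4, "z": 0, "roll": 0}, {"grip": 1, "x": 30, "y": -4, "z": 0, "roll": 0}, {"grip": 1, "x": 30, "y": -4, "z": 0, "roll": 0}]}}

```text
clock: 2.33
tcp_pos: [0.5143, 0.2226, 0.1914]
orientation: [-0.001, 0.667, 0.745, -0.001]
wrist_force: [-0.6, -0.4, -1.5]
finger_gap: 0.0113
grip_force: 49.2
```

>>> {"fn": "servo_tool", "kwargs": {"increments": [{"grip": 1, "x": 30, "y": -4, "z": 0, "roll": 0}, {"grip": 1, "x": 25, "y": -3.3, "z": 0, "roll": 0}, {"grip": 1, "x": 15, "y": -2, "z": 0, "roll": 0}, {"grip": 1, "x": 10, "y": -1.3, "z": 0, "roll": 0}, {"grip": 1, "x": 0, "y": 0, "z": 0, "roll": 0}]}}

```text
clock: 2.75
tcp_pos: [0.4952, 0.3011, 0.1915]
orientation: [-0.0, 0.666, 0.746, -0.0]
wrist_force: [-0.8, -0.2, -0.7]
finger_gap: 0.011
grip_force: 49.1
```

Run:
```python
from h import *
snap("wrist","w2"); snap("side","s2")
out=np.zeros((384,800,3),np.uint8)
out[:,:400]=cv2.imread("pics/w2.png")[:,50:450]; out[:,400:]=cv2.resize(cv2.imread("pics/s2.png")[230:384,180:340],(400,384),interpolation=cv2.INTER_CUBIC)
cv2.imwrite("pics/v2.png",out)
s=env.get_state(); print(s["tcp_pos"],s["orientation"],s["joint_pos"])
```

```text
[0.49615386 0.29900315 0.19177042] [ 1.87848271e-05  6.67098725e-01  7.44969111e-01 -5.59750118e-04] [ 4.04081294e-01  3.35913174e-01 -1.91999017e-02  1.21668195e+00
 -5.07245865e-04  1.86469678e+00]
```

View pics/v2.png

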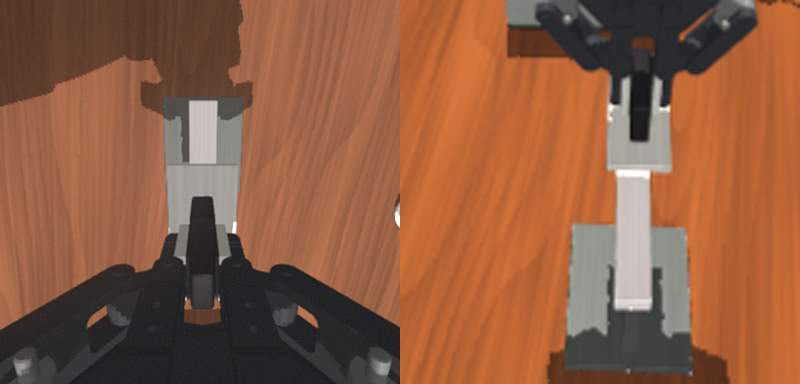

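The rail end is visible beyond the plate, at full pixels (239–264, 101). I commanded about 30 mm too little travel, so I'll compute the correction from the rail edges.

Run:
```python
from h import *
d=np.load("pics/w2.npz");K,W=d["K"],d["W"];g=d["im"].astype(int)
P=[]
for r in (108,120,132,144,156):
    m=np.where(g[r,215:295].min(1)>140)[0]+215; P+= [(m[0]-.5,r),(m[-1]+.5,r)]
col=g[92:112,252].min(1); top=92+np.where(col>140)[0][0]-.5
a=ray(K,W,P,.09); mid=(a[::2]+a[1::2])/2; print(a.round(4).tolist()); print("mid",mid.round(4).tolist(),"w",np.linalg.norm(a[::2]-a[1::2],axis=1))
f=np.polyfit(mid[:,1],mid[:,0],1); print("yaw",np.degrees(-np.arctan(f[0])))
e=ray(K,W,[(252,top)],.09)[0]; th=np.radians(6.3); ax=np.array([-np.sin(th),np.cos(th)])
c=np.array([np.polyval(f,e[1]),e[1]])-.05*ax; print("N end",e,"centre",c)
dl=c-env.get_state()["tcp_pos"][:2]; print("tool x,y mm",1e3*dl@ax,1e3*dl@[np.cos(th),np.sin(th)])
```

```text
[[0.4759, 0.3694, 0.09], [0.4992, 0.3721, 0.09], [0.4769, 0.3597, 0.09], [0.5013, 0.3624, 0.09], [0.4779, 0.3497, 0.09], [0.5018, 0.3524, 0.09], [0.4789, 0.3395, 0.09], [0.5031, 0.3422, 0.09], [0.48, 0.329, 0.09], [0.5044, 0.3318, 0.09]]
mid [[0.4876, 0.3707, 0.09], [0.4891, 0.3611, 0.09], [0.4898, 0.3511, 0.09], [0.491, 0.3409, 0.09], [0.4922, 0.3304, 0.09]] w [0.02344658 0.02457164 0.02400895 0.02430037 0.02459896]
yaw 6.309411623109264
N end [0.48648652 0.37662829 0.09      ] centre [0.49258707 0.32693024]
tool x,y mm 28.14984588894528 -0.4806886654416327
```

>>> {"fn": "servo_tool", "kwargs": {"increments": [{"grip": 1, "x": 14, "y": -0.5, "z": 0, "roll": 0}, {"grip": 1, "x": 14.5, "y": 0, "z": 20, "roll": 0}, {"grip": 1, "x": 0, "y": 0, "z": 30, "roll": 0}, {"grip": 1, "x": 0, "y": 0, "z": 20, "roll": 0}, {"grip": 1, "x": 0, "y": 0, "z": 9, "roll": 0}]}}

```text
clock: 3.27
tcp_pos: [0.4915, 0.3262, 0.1101]
orientation: [-0.001, 0.668, 0.744, -0.002]
wrist_force: [-0.2, -0.7, -1.6]
finger_gap: 0.0113
grip_force: 49.1
```

>>> {"fn": "servo_tool", "kwargs": {"increments": [{"grip": 1, "x": 0, "y": 0, "z": 3, "roll": 0}, {"grip": 1, "x": 0, "y": 0, "z": 0, "roll": 0}, {"grip": 1, "x": 0, "y": 0, "z": 0, "roll": 0}, {"grip": 1, "x": 0, "y": 0, "z": 0, "roll": 0}]}}

```text
clock: 3.6
tcp_pos: [0.4942, 0.3277, 0.112]
orientation: [0.001, 0.667, 0.745, 0.001]
wrist_force: [0.2, 0.9, -0.8]
finger_gap: 0.0111
grip_force: 49.1
```

Run:
```python
from h import *
snap("wrist","w3"); snap("side","s3")
out=np.zeros((384,800,3),np.uint8)
out[:,:400]=cv2.imread("pics/w3.png")[:,50:450]; out[:,400:]=cv2.resize(cv2.imread("pics/s3.png")[230:384,180:340],(400,384),interpolation=cv2.INTER_CUBIC)
cv2.imwrite("pics/v3.png",out)
s=env.get_state(); print(s["tcp_pos"],s["orientation"],s["wrist_force"])
```

```text
[0.49393557 0.32776107 0.11176983] [5.01585629e-04 6.67307022e-01 7.44781581e-01 1.21774860e-03] [ 0.74171564 -0.17939664 -1.56781921]
```

View pics/v3.png

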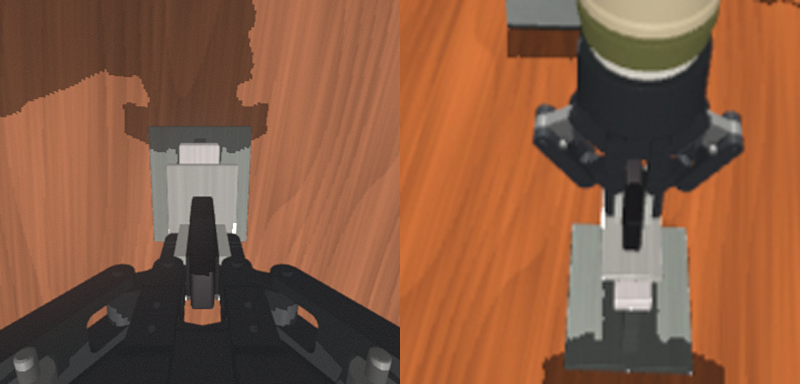

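The plate is centred over the rail to about 1–2 mm and roughly 7 mm above it. I'll nudge and lower it.

>>> {"fn": "servo_tool", "kwargs": {"increments": [{"grip": 1, "x": 0, "y": -1.4, "z": 3, "roll": 0}, {"grip": 1, "x": 0, "y": 0, "z": 3, "roll": 0}, {"grip": 1, "x": 0, "y": 0, "z": 0, "roll": 0}, {"grip": 1, "x": 0, "y": 0, "z": 0, "roll": 0}, {"grip": 1, "x": 0, "y": 0, "z": 0, "roll": 0}]}}

```text
clock: 4.12
tcp_pos: [0.4915, 0.3273, 0.1043]
orientation: [-0.0, 0.667, 0.745, -0.0]
wrist_force: [-0.6, -0.5, -1.4]
finger_gap: 0.0113
grip_force: 49.3
```

>>> {"fn": "servo_tool", "kwargs": {"increments": [{"grip": 1, "x": 0, "y": 0, "z": 1, "roll": 0}, {"grip": 1, "x": 0, "y": 0, "z": 0, "roll": 0}, {"grip": 1, "x": 0, "y": 0, "z": 1, "roll": 0}, {"grip": 1, "x": 0, "y": 0, "z": 0, "roll": 0}, {"grip": 1, "x": 0, "y": 0, "z": 0, "roll": 0}]}}

```text
clock: 4.53
tcp_pos: [0.4915, 0.3273, 0.1042]
orientation: [0.0, 0.667, 0.745, 0.0]
wrist_force: [-3.5, -1.9, 11.0]
finger_gap: 0.011
grip_force: 50.9
```

>>> {"fn": "servo_tool", "kwargs": {"increments": [{"grip": 1, "x": 0, "y": 0, "z": -0.7, "roll": 0}, {"grip": 1, "x": 0, "y": 0, "z": 0, "roll": 0}, {"grip": 0.8, "x": 0, "y": 0, "z": 0, "roll": 0}, {"grip": 0.65, "x": 0, "y": 0, "z": 0, "roll": 0}, {"grip": 0.55, "x": 0, "y": 0, "z": 0, "roll": 0}]}}

```text
clock: 4.95
tcp_pos: [0.4916, 0.3273, 0.1028]
orientation: [0.0, 0.667, 0.745, -0.0]
wrist_force: [0.4, -0.1, -0.3]
finger_gap: 0.0382
grip_force: 0.0
```

>>> {"fn": "servo_tool", "kwargs": {"increments": [{"grip": 0.5, "x": 0, "y": 0, "z": 0, "roll": 0}, {"grip": 0.5, "x": 0, "y": 0, "z": -10, "roll": 0}, {"grip": 0.5, "x": 0, "y": 0, "z": -25, "roll": 0}, {"grip": 0.5, "x": 0, "y": 0, "z": -35, "roll": 0}, {"grip": 0.5, "x": 0, "y": 0, "z": -35, "roll": 0}]}}

```text
clock: 5.37
tcp_pos: [0.4908, 0.3269, 0.2088]
orientation: [-0.0, 0.667, 0.745, -0.001]
wrist_force: [1.9, 0.9, -0.3]
finger_gap: 0.0428
grip_force: 0.0
```

Run:
```python
from h import *
snap("wrist","w4"); snap("side","s4")
out=np.zeros((384,800,3),np.uint8)
out[:,:400]=cv2.imread("pics/w4.png")[:,50:450]; out[:,400:]=cv2.resize(cv2.imread("pics/s4.png")[230:384,180:340],(400,384),interpolation=cv2.INTER_CUBIC)
cv2.imwrite("pics/v4.png",out)
s=env.get_state(); print(s["tcp_pos"],s["orientation"],s["joint_pos"])
```

```text
[0.4946799  0.32884627 0.21525075] [0.002163   0.66715586 0.7448965  0.00525205] [ 4.51608030e-01  3.45313256e-01  5.20028850e-02  1.26612589e+00
 -2.13706440e-05  1.91240515e+00]
```

View pics/v4.png

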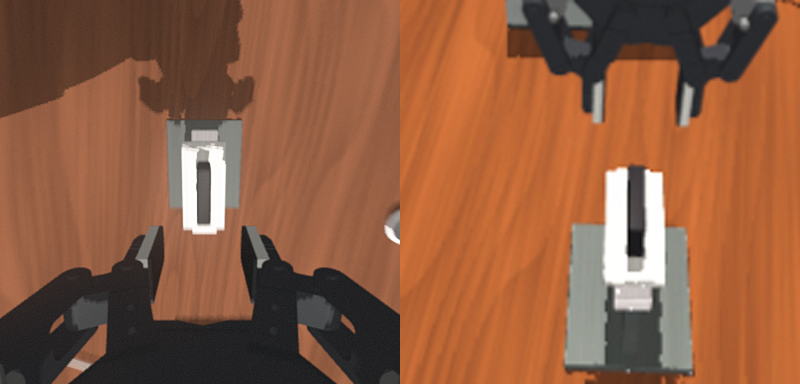

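The cover lies flat and centred on the rail, released. Now I'll go over to the module.

>>> {"fn": "servo_tool", "kwargs": {"increments": [{"grip": 0.5, "x": -20, "y": -2.5, "z": -10, "roll": 0}, {"grip": 0.5, "x": -35, "y": -4.3, "z": 0, "roll": 0}, {"grip": 0.5, "x": -39, "y": -4.8, "z": 0, "roll": 0}, {"grip": 0.5, "x": -39, "y": -4.8, "z": 0, "roll": 0}, {"grip": 0.5, "x": -39, "y": -4.8, "z": 0, "roll": 0}]}}

```text
clock: 5.88
tcp_pos: [0.489, 0.1527, 0.2182]
orientation: [0.0, 0.667, 0.745, 0.0]
wrist_force: [1.2, -0.2, 0.2]
finger_gap: 0.0427
grip_force: 0.0
```

>>> {"fn": "servo_tool", "kwargs": {"increments": [{"grip": 0.5, "x": -39, "y": -4.8, "z": 0, "roll": 0}, {"grip": 0.5, "x": -39, "y": -4.8, "z": 0, "roll": 0}, {"grip": 0.5, "x": -39, "y": -4.8, "z": 0, "roll": 0}, {"grip": 0.5, "x": -39, "y": -4.8, "z": 0, "roll": 0}, {"grip": 0.5, "x": -39, "y": -4.8, "z": 0, "roll": 0}]}}

```text
clock: 6.3
tcp_pos: [0.4865, -0.0442, 0.2183]
orientation: [0.0, 0.667, 0.745, 0.0]
wrist_force: [0.2, 0.0, 0.2]
finger_gap: 0.0429
grip_force: 0.0
```

>>> {"fn": "servo_tool", "kwargs": {"increments": [{"grip": 0.5, "x": -39, "y": -4.8, "z": 0, "roll": 0}, {"grip": 0.5, "x": -39, "y": -4.8, "z": 0, "roll": 0}, {"grip": 0.5, "x": -39, "y": -4.8, "z": 0, "roll": 0}, {"grip": 0.5, "x": -39, "y": -4.8, "z": 0, "roll": 0}, {"grip": 0.5, "x": -39, "y": -4.8, "z": 0, "roll": 0}]}}

```text
clock: 6.72
tcp_pos: [0.484, -0.2408, 0.2182]
orientation: [0.0, 0.667, 0.745, 0.0]
wrist_force: [1.5, 0.1, -0.1]
finger_gap: 0.0424
grip_force: 0.0
```

>>> {"fn": "servo_tool", "kwargs": {"increments": [{"grip": 0.5, "x": -39, "y": -4.8, "z": 0, "roll": 0}, {"grip": 0.5, "x": -25, "y": -3.1, "z": 0, "roll": 0}, {"grip": 0.5, "x": -7, "y": -0.9, "z": 0, "roll": 0}, {"grip": 0.5, "x": 0, "y": 0, "z": 0, "roll": -7}, {"grip": 0.5, "x": 0, "y": 0, "z": 0, "roll": -7}]}}

```text
clock: 7.13
tcp_pos: [0.4831, -0.3109, 0.2177]
orientation: [-0.0, 0.57, 0.822, 0.0]
wrist_force: [0.6, -0.5, 0.8]
finger_gap: 0.0428
grip_force: 0.0
```

>>> {"fn": "servo_tool", "kwargs": {"increments": [{"grip": 0.5, "x": 0, "y": 0, "z": 0, "roll": 0}, {"grip": 0.5, "x": 0, "y": 0, "z": 0, "roll": 0}, {"grip": 0.5, "x": 0, "y": 0, "z": 0, "roll": 0}, {"grip": 0.5, "x": 0, "y": 0, "z": 0, "roll": 0}]}}

```text
clock: 7.47
tcp_pos: [0.4836, -0.3099, 0.2182]
orientation: [0.0, 0.572, 0.82, 0.0]
wrist_force: [-0.1, 0.5, 0.1]
finger_gap: 0.043
grip_force: 0.0
```

Run:
```python
from h import *
s=env.get_state(); print(s["tcp_pos"],s["orientation"],s["joint_pos"])
snap("wrist","w5")
cv2.imwrite("pics/v5.png",cv2.resize(cv2.imread("pics/w5.png")[60:340,50:450],(800,560),interpolation=cv2.INTER_CUBIC))
```

```text
[ 0.48363967 -0.30987614  0.21815998] [7.86198679e-05 5.71929913e-01 8.20302484e-01 4.82422709e-05] [-7.09611702e-01  3.15678303e-01  1.73460744e-02  1.27231736e+00
  1.11811132e-04  5.08101544e-01]
```

View pics/v5.png

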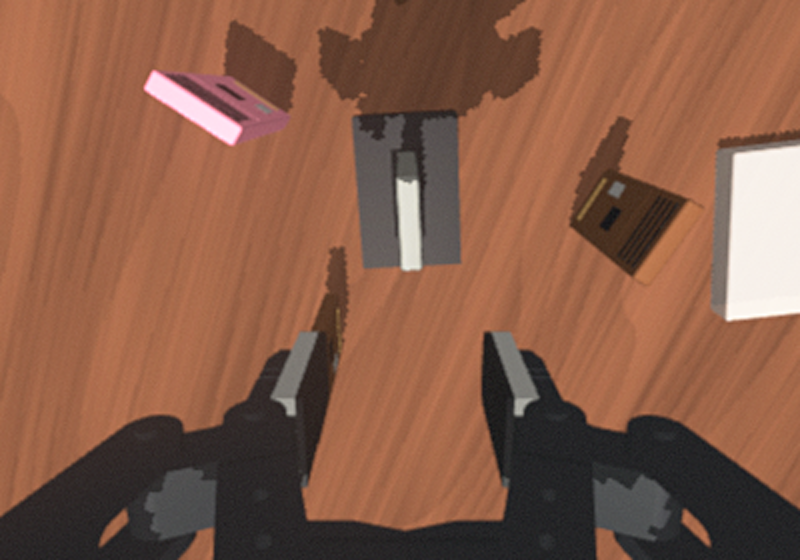

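Grey module top face: full-image corners about (249,150), (259,150), (261,194), (250,194). Decoys stand on both sides, so I'll compute the offsets and clearances.

Run:
```python
from h import *
d=np.load("pics/w5.npz");K,W,im=d["K"],d["W"],d["im"]
m=((im.min(2)>150)&(np.ptp(im.astype(int),axis=2)<45)).astype(np.uint8);m[:140]=0;m[205:]=0;m[:,:235]=0;m[:,275:]=0
pts=cv2.findContours(m,0,1)[0];c=max(pts,key=cv2.contourArea).reshape(-1,2)
q=ray(K,W,c,.115); r=cv2.minAreaRect((q[:,:2]*1e3).astype(np.float32)); print("module",r)
h=ray(K,W,np.array([(354,116),(458,112),(460,263),(364,268)])/2+[50,60],.035);print("holder",h.round(4).tolist(),h.mean(0)); e=h[0]+h[1]-h[2]-h[3];print("yaw",np.degrees(np.arctan2(-e[0],e[1])))
s=env.get_state();th=2*np.arctan2(s["orientation"][2],s["orientation"][1])-np.pi/2;print("tool yaw",np.degrees(th))
cc=np.array(r[0])/1e3
hh=ray(K,W,np.array([(398,180),(418,180),(422,269),(401,269)])/2+[50,60],.115);print(hh.round(4).tolist(),hh.mean(0))
for n,p in(("auto",cc),("hand",hh.mean(0)[:2])):
    dl=1e3*(p-s["tcp_pos"][:2]);print(n,"tool xy",dl@[-np.sin(th),np.cos(th)],dl@[np.cos(th),np.sin(th)])
d=np.load("pics/scene0.npz")
p=(np.array([(68,460),(240,318),(312,425),(100,342)],float)-[0,300])/2.857+[110,195]
print("decoys",ray(d["K"],d["W"],p,.11).round(3).tolist())
```

```text
module ((480.7762451171875, -295.7804870605469), (8.8067045211792, 41.034847259521484), 23.268901824951172)
holder [[0.4371, -0.2649, 0.035], [0.4914, -0.2425, 0.035], [0.5257, -0.3248, 0.035], [0.472, -0.3481, 0.035]] [ 0.48155008 -0.29505443  0.035     ]
yaw 22.706580687554315
tool yaw 20.249525572424087
[[0.4693, -0.2784, 0.115], [0.4776, -0.2753, 0.115], [0.4939, -0.3131, 0.115], [0.4848, -0.3165, 0.115]] [ 0.48139986 -0.2958144   0.115     ]
auto tool xy 14.30687550846816 2.2383080818221095
hand tool xy 14.059217867863318 2.811639138663069
decoys [[0.467, -0.398, 0.11], [0.456, -0.178, 0.11], [0.606, -0.26, 0.11], [0.372, -0.275, 0.11]]
```

>>> {"fn": "servo_tool", "kwargs": {"increments": [{"grip": 0.5, "x": 14.2, "y": 2.6, "z": 0, "roll": 0}, {"grip": 0.5, "x": 0, "y": 0, "z": 20, "roll": -2.8}, {"grip": 0.5, "x": 0, "y": 0, "z": 35, "roll": 0}, {"grip": 0.5, "x": 0, "y": 0, "z": 35, "roll": 0}, {"grip": 0.5, "x": 0, "y": 0, "z": 25, "roll": 0}]}}

```text
clock: 7.93
tcp_pos: [0.4804, -0.2952, 0.1008]
orientation: [-0.001, 0.551, 0.834, 0.0]
wrist_force: [0.4, 0.6, -0.1]
finger_gap: 0.0426
grip_force: 0.0
```

>>> {"fn": "servo_tool", "kwargs": {"increments": [{"grip": 0.5, "x": 0, "y": 0, "z": 15, "roll": 0}, {"grip": 0.5, "x": 0, "y": 0, "z": 4, "roll": 0}, {"grip": 0.5, "x": 0, "y": 0, "z": 0, "roll": 0}, {"grip": 0.5, "x": 0, "y": 0, "z": 0, "roll": 0}, {"grip": 0.5, "x": 0, "y": 0, "z": 0, "roll": 0}]}}

```text
clock: 8.35
tcp_pos: [0.4821, -0.297, 0.0857]
orientation: [0.001, 0.551, 0.834, -0.0]
wrist_force: [-0.0, -0.0, -0.1]
finger_gap: 0.0428
grip_force: 0.0
```

>>> {"fn": "servo_tool", "kwargs": {"increments": [{"grip": 0.75, "x": 0, "y": 0, "z": 0, "roll": 0}, {"grip": 1, "x": 0, "y": 0, "z": 0, "roll": 0}, {"grip": 1, "x": 0, "y": 0, "z": 0, "roll": 0}, {"grip": 1, "x": 0, "y": 0, "z": 0, "roll": 0}, {"grip": 1, "x": 0, "y": 0, "z": 0, "roll": 0}]}}

```text
clock: 8.77
tcp_pos: [0.4816, -0.2968, 0.0851]
orientation: [0.001, 0.551, 0.834, -0.0]
wrist_force: [-0.4, -0.1, 5.8]
finger_gap: 0.0092
grip_force: 49.7
```

>>> {"fn": "servo_tool", "kwargs": {"increments": [{"grip": 1, "x": 0, "y": 0, "z": -5, "roll": 0}, {"grip": 1, "x": 0, "y": 0, "z": -10, "roll": 0}, {"grip": 1, "x": 0, "y": 0, "z": -20, "roll": 0}, {"grip": 1, "x": 0, "y": 0, "z": -30, "roll": 0}, {"grip": 1, "x": 0, "y": 0, "z": -30, "roll": 0}], "grip_force": 70}}

```text
clock: 9.18
tcp_pos: [0.4801, -0.2954, 0.1795]
orientation: [-0.001, 0.551, 0.834, 0.0]
wrist_force: [0.9, -0.4, -0.9]
finger_gap: 0.009
grip_force: 68.5
```

>>> {"fn": "servo_tool", "kwargs": {"increments": [{"grip": 1, "x": 0, "y": 0, "z": -30, "roll": 7}, {"grip": 1, "x": 0, "y": 0, "z": -20, "roll": 7}, {"grip": 1, "x": 0, "y": 0, "z": -5, "roll": 2.2}, {"grip": 1, "x": 0, "y": 0, "z": 0, "roll": 0}, {"grip": 1, "x": 0, "y": 0, "z": 0, "roll": 0}]}}

```text
clock: 9.6
tcp_pos: [0.481, -0.2961, 0.2343]
orientation: [0.0, 0.663, 0.749, 0.0]
wrist_force: [0.2, -0.3, -1.9]
finger_gap: 0.0089
grip_force: 68.7
```

Run:
```python
from h import *
s=env.get_state();q=s["orientation"];th=2*np.arctan2(q[2],q[1])-np.pi/2;print(s["tcp_pos"],q,np.degrees(th),s["finger_gap"],s["grip_force"],s["wrist_force"])
dl=1e3*(np.array([.5716,-.0238])-s["tcp_pos"][:2]);print(dl@[-np.sin(th),np.cos(th)],dl@[np.cos(th),np.sin(th)])
```

```text
[ 0.48096705 -0.29614938  0.23430709] [1.77283121e-04 6.62736318e-01 7.48852815e-01 4.90972578e-05] 6.9822075185340715 0.00885600878586913 68.72700691223145 [ 0.20570596 -0.25414938 -1.94342828]
259.3121831108554 123.06790214498963
```

>>> {"fn": "servo_tool", "kwargs": {"increments": [{"grip": 1, "x": 12, "y": 7, "z": 0, "roll": 0}, {"grip": 1, "x": 24, "y": 13, "z": 0, "roll": 0}, {"grip": 1, "x": 30, "y": 17, "z": 0, "roll": 0}, {"grip": 1, "x": 30, "y": 17, "z": 0, "roll": 0}, {"grip": 1, "x": 30, "y": 17, "z": 0, "roll": 0}]}}

```text
clock: 10.02
tcp_pos: [0.5359, -0.1603, 0.2325]
orientation: [-0.001, 0.663, 0.748, -0.0]
wrist_force: [0.6, -0.4, -0.7]
finger_gap: 0.0086
grip_force: 68.6
```

>>> {"fn": "servo_tool", "kwargs": {"increments": [{"grip": 1, "x": 30, "y": 17, "z": 0, "roll": 0}, {"grip": 1, "x": 30, "y": 17, "z": 0, "roll": 0}, {"grip": 1, "x": 21, "y": 12, "z": 0, "roll": 0}, {"grip": 1, "x": 12, "y": 6, "z": 0, "roll": 0}, {"grip": 1, "x": 0, "y": 0, "z": 0, "roll": 0}]}}

```text
clock: 10.43
tcp_pos: [0.5767, -0.0606, 0.2327]
orientation: [-0.001, 0.661, 0.75, -0.0]
wrist_force: [1.0, -0.3, -1.3]
finger_gap: 0.0087
grip_force: 68.6
```

>>> {"fn": "servo_tool", "kwargs": {"increments": [{"grip": 1, "x": 0, "y": 0, "z": 0, "roll": 0}, {"grip": 1, "x": 0, "y": 0, "z": 0, "roll": 0}, {"grip": 1, "x": 0, "y": 0, "z": 0, "roll": 0}, {"grip": 1, "x": 0, "y": 0, "z": 0, "roll": 0}]}}

```text
clock: 10.77
tcp_pos: [0.5764, -0.0652, 0.234]
orientation: [-0.0, 0.664, 0.748, -0.0]
wrist_force: [-0.1, -0.2, -0.9]
finger_gap: 0.0093
grip_force: 68.6
```

Run:
```python
from h import *
s=env.get_state();q=s["orientation"];print(s["tcp_pos"],q)
snap("wrist","w6");snap("side","s6")
out=np.zeros((600,800,3),np.uint8)
out[:,:500]=cv2.resize(cv2.imread("pics/w6.png")[90:330,150:350],(500,600),interpolation=cv2.INTER_CUBIC); out[:360,500:]=cv2.resize(cv2.imread("pics/s6.png")[110:230,210:310],(300,360),interpolation=cv2.INTER_CUBIC)
cv2.imwrite("pics/v6.png",out)
```

```text
[ 0.57642371 -0.06524289  0.2339526 ] [-4.49682883e-05  6.63962323e-01  7.47766020e-01 -1.07986107e-04]
```

View pics/v6.png

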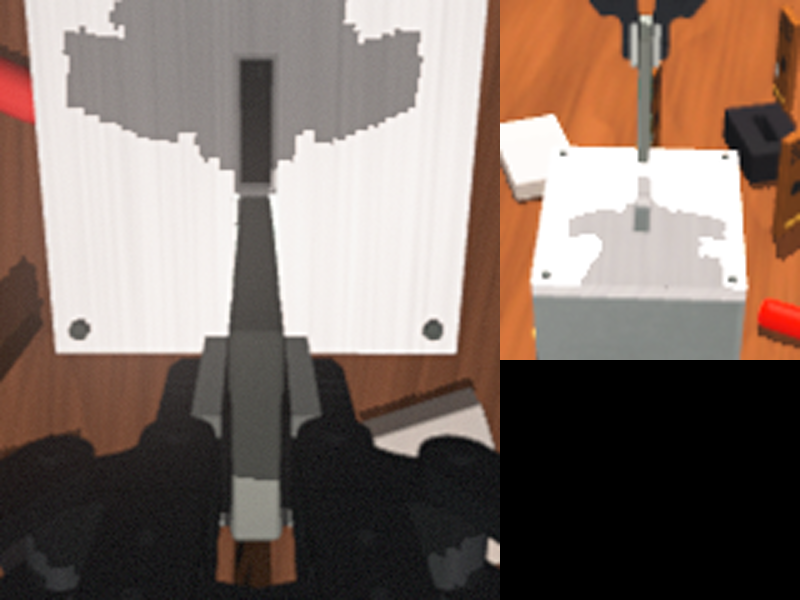

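The slot shows at crop x 239–272, y 58–193, and the foot's front edge at crop (237–270, 196). I'll compute both.

Run:
```python
from h import *
d=np.load("pics/w6.npz");K,W,g=d["K"],d["W"],d["im"].mean(2)
def edge(v,o):  # subpixel edges: strongest falling and rising
    e=np.diff(v); i,j=e.argmin(),e.argmax(); 
    f=lambda k,s:(np.clip(s*e[k-2:k+3],0,None)*np.arange(k-2,k+3)).sum()/np.clip(s*e[k-2:k+3],0,None).sum()+.5+o
    return f(i,-1),f(j,1)
P=[];F=[]
for r in range(120,158,4):
    a,b=edge(g[r,235:270],235);P+=[(a,r),(b,r)]
for r in range(175,215,5):
    a,b=edge(g[r,230:275],230);F.append((r,a,b))
a=ray(K,W,P,.12);mid=(a[::2]+a[1::2])/2;print("w",np.linalg.norm(a[::2]-a[1::2],axis=1).round(4))
f=np.polyfit(mid[:,1],mid[:,0],1);th=-np.arctan(f[0]);print("yaw",np.degrees(th))
c=g[100:125,250:256].mean(1);print("N col",c.astype(int).tolist()); c=g[160:176,250:256].mean(1);print("S col",c.astype(int).tolist())
print("F",np.round(F,1).tolist())
s=env.get_state();q=s["orientation"];ty=2*np.arctan2(q[2],q[1])-np.pi/2;U=np.array([[-np.sin(ty),np.cos(ty)],[np.cos(ty),np.sin(ty)]])
t=s["tcp_pos"];zf=t[2]-.0801
tl=lambda p:(1e3*(p[:,:2]-t[:2])@U.T).round(2).tolist()
print("slot mid tool xy",tl(mid))
print("slot N,S",tl(ray(K,W,[(252,90+58/2.5),(252,90+193/2.5)],.12)),"foot N corners",tl(ray(K,W,[(150+237/2.5,90+196/2.5),(150+270/2.5,90+196/2.5)],zf)))
print("top N corners",tl(ray(K,W,[(150+233/2.5,90+478/2.5),(150+279/2.5,90+478/2.5)],zf+.11)))
print("prior centre",tl(np.array([[.5716,-.0238]])))
```

```text
Traceback (most recent call last):
ValueError: operands could not be broadcast together with shapes (4,) (5,)
```

Run:
```python
from h import *
d=np.load("pics/w6.npz");K,W,g=d["K"],d["W"],d["im"].mean(2)
def edge(v,o):
    k=np.where(v<(v.min()+v.max())/2)[0]; h=(v.min()+v.max())/2; i,j=k[0],k[-1]
    return i-1+(v[i-1]-h)/(v[i-1]-v[i])+o, j+(h-v[j])/(v[j+1]-v[j])+o
P=[]
for r in range(120,158,4):
    a,b=edge(g[r,238:268],238);P+=[(a,r),(b,r)]
print(g[130,240:265].astype(int).tolist(),g[180,236:268].astype(int).tolist())
a=ray(K,W,P,.12);mid=(a[::2]+a[1::2])/2;print("w",np.linalg.norm(a[::2]-a[1::2],axis=1).round(4))
f=np.polyfit(mid[:,1],mid[:,0],1);th=-np.arctan(f[0]);print("yaw",np.degrees(th))
c=g[106:122,250:256].mean(1);print("N col",c.astype(int).tolist()); c=g[158:176,250:256].mean(1);print("S col",c.astype(int).tolist())
s=env.get_state();q=s["orientation"];ty=2*np.arctan2(q[2],q[1])-np.pi/2;U=np.array([[-np.sin(ty),np.cos(ty)],[np.cos(ty),np.sin(ty)]])
t=s["tcp_pos"];zf=t[2]-.0801
tl=lambda p:(1e3*(p[:,:2]-t[:2])@U.T).round(2).tolist()
print("slot mid tool xy",tl(mid))
print("slot N,S",tl(ray(K,W,[(252,90+58/2.5),(252,90+193/2.5)],.12)),"foot N corners",tl(ray(K,W,[(150+237/2.5,90+196/2.5),(150+270/2.5,90+196/2.5)],zf)))
print("top N corners",tl(ray(K,W,[(150+233/2.5,90+478/2.5),(150+279/2.5,90+478/2.5)],zf+.11)))
print("prior centre",tl(np.array([[.5716,-.0238]])),np.degrees(ty))
```

```text
[146, 140, 140, 132, 125, 104, 68, 51, 56, 55, 51, 55, 56, 57, 51, 54, 53, 53, 78, 110, 127, 136, 141, 139, 138] [240, 243, 244, 243, 243, 243, 242, 240, 206, 125, 82, 80, 82, 84, 83, 82, 83, 83, 83, 83, 81, 73, 84, 190, 249, 248, 244, 243, 243, 242, 242, 243]
w [0.0122 0.0121 0.012  0.0121 0.0119 0.0119 0.0121 0.0121 0.0145 0.0206]
yaw 4.590712862138046
N col [137, 138, 137, 137, 139, 128, 121, 96, 62, 49, 52, 55, 53, 55, 55, 53]
S col [63, 64, 64, 64, 64, 100, 111, 119, 127, 131, 108, 84, 79, 80, 81, 80, 82, 80]
slot mid tool xy [[59.49, -0.17], [56.01, -0.23], [52.5, -0.3], [48.96, -0.27], [45.39, -0.15], [41.8, -0.12], [38.18, -0.13], [34.53, -0.13], [30.84, -0.13], [27.13, -2.88]]
slot N,S [[65.34, -0.2], [16.57, -0.13]] foot N corners [[22.99, -5.99], [23.0, 4.72]]
top N corners [[-6.03, -4.19], [-6.02, 4.35]]
prior centre [[41.57, -0.06]] 6.80279012473975
```

Foot centre is at tool (1.0, −0.6) mm and the slot centre at (41.4, −0.2) mm, with yaw aligned. I'll move over the slot and lower to just above it.

>>> {"fn": "servo_tool", "kwargs": {"increments": [{"grip": 1, "x": 10, "y": 0.4, "z": 0, "roll": 0}, {"grip": 1, "x": 15, "y": 0, "z": 0, "roll": 0}, {"grip": 1, "x": 10, "y": 0, "z": 5, "roll": 0}, {"grip": 1, "x": 5.4, "y": 0, "z": 10, "roll": 0}, {"grip": 1, "x": 0, "y": 0, "z": 10, "roll": 0}]}}

```text
clock: 11.28
tcp_pos: [0.5721, -0.0219, 0.2084]
orientation: [0.0, 0.662, 0.749, 0.0]
wrist_force: [0.6, 0.3, -0.3]
finger_gap: 0.0088
grip_force: 68.6
```

>>> {"fn": "servo_tool", "kwargs": {"increments": [{"grip": 1, "x": 0, "y": 0, "z": 3, "roll": 0}, {"grip": 1, "x": 0, "y": 0, "z": 0, "roll": 0}, {"grip": 1, "x": 0, "y": 0, "z": 0, "roll": 0}, {"grip": 1, "x": 0, "y": 0, "z": 0, "roll": 0}, {"grip": 1, "x": 0, "y": 0, "z": 0, "roll": 0}]}}

```text
clock: 11.7
tcp_pos: [0.5727, -0.0243, 0.2064]
orientation: [0.0, 0.664, 0.748, 0.0]
wrist_force: [0.2, -0.1, -0.3]
finger_gap: 0.009
grip_force: 68.6
```

Run:
```python
from h import *
s=env.get_state();q=s["orientation"];print(s["tcp_pos"],q)
t=s["tcp_pos"];ty=2*np.arctan2(q[2],q[1])-np.pi/2;U=np.array([[-np.sin(ty),np.cos(ty)],[np.cos(ty),np.sin(ty)]])
sl=np.array([.57642371,-.06524289])+np.array([41.4,-.2])@np.array([[-.1184,.9930],[.9930,.1184]])/1e3
print("slot in tool",sl,1e3*U@(sl-t[:2]),np.degrees(ty))
snap("wrist","w7");snap("side","s7");snap("scene","c7")
out=np.zeros((600,800,3),np.uint8)
out[:,:400]=cv2.resize(cv2.imread("pics/w7.png")[100:250,200:300],(400,600),interpolation=cv2.INTER_CUBIC); out[:300,400:]=cv2.resize(cv2.imread("pics/s7.png")[135:195,215:295],(400,300),interpolation=cv2.INTER_CUBIC)
out[300:,400:]=cv2.resize(cv2.imread("pics/c7.png")[140:200,220:300],(400,300),interpolation=cv2.INTER_CUBIC)
cv2.imwrite("pics/v7.png",out)
```

```text
[ 0.57272402 -0.02431682  0.20639303] [3.92763821e-04 6.63502716e-01 7.48173748e-01 1.86238035e-04]
slot in tool [ 0.57132335 -0.02415637] [ 0.32671844 -1.37144597] 6.864870210343745
```

View pics/v7.png

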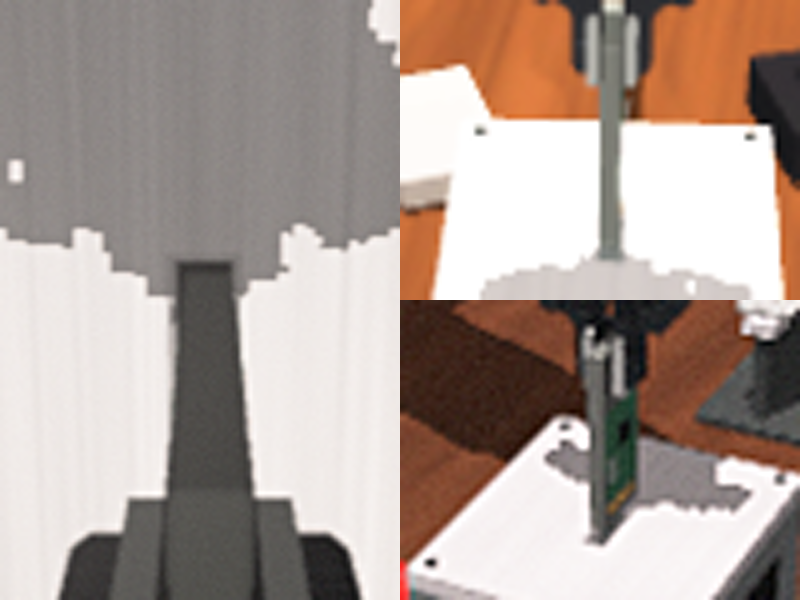

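Run:
```python
from h import *
d=np.load("pics/w7.npz");K,W,g=d["K"],d["W"],d["im"].mean(2)
for r in (165,166,167,168,170,173,178): print(r,g[r,240:264].astype(int).tolist())
print("col",g[158:185,249:254].mean(1).astype(int).tolist())
t=np.array([.57272402,-.02431682]);ty=np.radians(6.865);U=np.array([[-np.sin(ty),np.cos(ty)],[np.cos(ty),np.sin(ty)]])
for z,p in((.12,[(245,165),(258,165),(251.5,165)]),(.118,[(251.5,167)]),(.126,[(251.5,168),(251.5,170)])):
    print(z,(1e3*(ray(K,W,p,z)[:,:2]-t)@U.T).round(2).tolist())
```

```text
165 [137, 131, 126, 111, 95, 87, 88, 87, 85, 82, 84, 85, 86, 86, 88, 85, 84, 90, 107, 125, 130, 139, 138, 139]
166 [136, 132, 126, 111, 79, 57, 57, 57, 55, 57, 56, 55, 52, 54, 53, 55, 53, 70, 104, 120, 129, 140, 139, 139]
167 [137, 132, 124, 112, 80, 57, 52, 58, 56, 58, 55, 57, 54, 55, 56, 53, 55, 65, 104, 122, 132, 140, 140, 138]
168 [138, 133, 126, 113, 80, 55, 64, 67, 67, 66, 68, 67, 65, 64, 64, 64, 64, 78, 105, 124, 129, 137, 134, 137]
170 [136, 130, 124, 114, 82, 59, 69, 74, 77, 76, 76, 72, 75, 77, 72, 75, 70, 75, 103, 122, 129, 139, 189, 227]
173 [140, 131, 126, 113, 81, 65, 72, 73, 76, 74, 74, 75, 75, 74, 72, 73, 70, 75, 112, 128, 137, 193, 233, 239]
178 [239, 228, 167, 111, 79, 66, 75, 77, 76, 76, 77, 75, 74, 76, 77, 78, 74, 70, 72, 148, 234, 244, 238, 236]
col [135, 135, 135, 135, 135, 130, 123, 84, 55, 56, 66, 74, 75, 74, 74, 74, 75, 76, 75, 75, 76, 77, 75, 75, 77, 74, 76]
0.12 [[24.58, -5.71], [24.59, 5.11], [24.59, -0.3]]
0.118 [[22.45, -0.3]]
0.126 [[23.37, -0.3], [21.7, -0.29]]
```

>>> {"fn": "servo_tool", "kwargs": {"increments": [{"grip": 1, "x": -0.4, "y": -0.5, "z": 0, "roll": 0}, {"grip": 1, "x": 0, "y": 0, "z": 3, "roll": 0}, {"grip": 1, "x": 0, "y": 0, "z": 3, "roll": 0}, {"grip": 1, "x": 0, "y": 0, "z": 3, "roll": 0}, {"grip": 1, "x": 0, "y": 0, "z": 2, "roll": 0}]}}

```text
clock: 12.27
tcp_pos: [0.5717, -0.0243, 0.1944]
orientation: [-0.0, 0.663, 0.748, -0.0]
wrist_force: [-0.2, -0.1, -1.1]
finger_gap: 0.0088
grip_force: 68.6
```

>>> {"fn": "servo_tool", "kwargs": {"increments": [{"grip": 1, "x": 0, "y": 0, "z": 0, "roll": 0}, {"grip": 1, "x": 0, "y": 0, "z": 0, "roll": 0}, {"grip": 1, "x": 0, "y": 0, "z": 0, "roll": 0}]}}

```text
clock: 12.52
tcp_pos: [0.5719, -0.0243, 0.195]
orientation: [0.0, 0.663, 0.748, 0.0]
wrist_force: [-0.9, -0.5, -0.7]
finger_gap: 0.009
grip_force: 68.6
```

The foot is 5 mm into the slot with no contact force, so I'll continue down.

>>> {"fn": "servo_tool", "kwargs": {"increments": [{"grip": 1, "x": 0, "y": 0, "z": 4, "roll": 0}, {"grip": 1, "x": 0, "y": 0, "z": 4, "roll": 0}, {"grip": 1, "x": 0, "y": 0, "z": 4, "roll": 0}, {"grip": 1, "x": 0, "y": 0, "z": 4, "roll": 0}, {"grip": 1, "x": 0, "y": 0, "z": 0, "roll": 0}]}}

```text
clock: 12.93
tcp_pos: [0.5713, -0.0242, 0.1777]
orientation: [-0.001, 0.663, 0.748, -0.0]
wrist_force: [-0.6, -0.4, -1.0]
finger_gap: 0.009
grip_force: 68.6
```

>>> {"fn": "servo_tool", "kwargs": {"increments": [{"grip": 1, "x": 0, "y": 0, "z": 5, "roll": 0}, {"grip": 1, "x": 0, "y": 0, "z": 5, "roll": 0}, {"grip": 1, "x": 0, "y": 0, "z": 5, "roll": 0}, {"grip": 1, "x": 0, "y": 0, "z": 5, "roll": 0}, {"grip": 1, "x": 0, "y": 0, "z": 4, "roll": 0}]}}

```text
clock: 13.35
tcp_pos: [0.5717, -0.0243, 0.1542]
orientation: [-0.0, 0.663, 0.748, -0.0]
wrist_force: [-0.4, 0.3, -1.5]
finger_gap: 0.0091
grip_force: 68.6
```

>>> {"fn": "servo_tool", "kwargs": {"increments": [{"grip": 1, "x": 0, "y": 0, "z": 0, "roll": 0}, {"grip": 1, "x": 0, "y": 0, "z": 0, "roll": 0}, {"grip": 1, "x": 0, "y": 0, "z": 0, "roll": 0}, {"grip": 1, "x": 0, "y": 0, "z": 0, "roll": 0}, {"grip": 1, "x": 0, "y": 0, "z": 0, "roll": 0}]}}

```text
clock: 13.77
tcp_pos: [0.5722, -0.0244, 0.1554]
orientation: [0.0, 0.663, 0.748, 0.0]
wrist_force: [0.1, -0.3, -1.0]
finger_gap: 0.0091
grip_force: 68.6
```

>>> {"fn": "servo_tool", "kwargs": {"increments": [{"grip": 1, "x": 0, "y": 0, "z": 0, "roll": 0}, {"grip": 1, "x": 0, "y": 0, "z": 0, "roll": 0}, {"grip": 1, "x": 0, "y": 0, "z": 0, "roll": 0}, {"grip": 1, "x": 0, "y": 0, "z": 0, "roll": 0}, {"grip": 1, "x": 0, "y": 0, "z": 0, "roll": 0}]}}

```text
clock: 14.18
tcp_pos: [0.5719, -0.0244, 0.155]
orientation: [0.0, 0.663, 0.748, 0.0]
wrist_force: [0.7, -0.1, -1.7]
finger_gap: 0.0086
grip_force: 68.6
```

Run:
```python
from h import *
snap("wrist","w8");snap("side","s8");snap("scene","c8")
s=env.get_state();print(s["tcp_pos"],s["wrist_force"],s["ft_torque"],s["qvel"].round(3))
out=np.zeros((600,800,3),np.uint8)
out[:,:400]=cv2.resize(cv2.imread("pics/w8.png")[100:250,200:300],(400,600),interpolation=cv2.INTER_CUBIC); out[:300,400:]=cv2.resize(cv2.imread("pics/s8.png")[150:384,190:350],(400,300))
out[300:,400:]=cv2.resize(cv2.imread("pics/c8.png")[100:220,200:360],(400,300),interpolation=cv2.INTER_CUBIC)
cv2.imwrite("pics/v8.png",out)
```

```text
[ 0.5719038  -0.02433652  0.15499456] [-0.76569399  0.16385072 -1.88014062] [-0.00258177  0.03707334  0.00780528] [ 0.002  0.001 -0.001  0.    -0.001 -0.001]
```

View pics/v8.png

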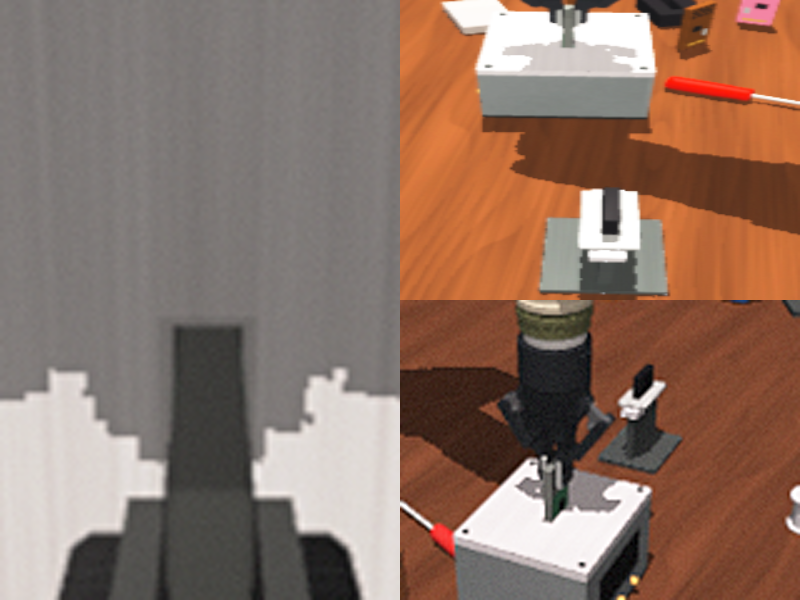

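The module hangs in the slot about 45 mm deep (slot mouth at crop x 172–247), and the wrist force is only its weight. The cover still lies flat on the rail, so I'm handing in.

```bash
python3 -c "
from workcell import env
print(env.hand_in())"
```

```text
the job is handed in; nothing more can be done
None
```

I handed the job in at about 14 s of the 64 s; no verdict was returned. By my last check the cover lies flat and released along the rest, and the gripper holds the module still in the slot about 45 mm deep, with only its weight on the wrist sensor.

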